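# Set the torque screwdriver and offer it level to a post holder's clamp screw

## Task

The clamp screw of the tall lens post is to be tightened to 3. With the torque screwdriver still in its stand, turn the sleeve at its end to 3; then draw the screwdriver out, turn it level and hold it raised in line with the clamp screw, the bit pointing straight at the screw head from a few centimetres away. Do not touch the lens post, leave the other things where they lie, and finish holding the screwdriver there, neither putting it down nor letting go.

Things in the scene. Friction and masses are not known exactly. Their poses are not given: they have to be found in the camera images.
- driver: torque screwdriver, 0.25 kg, bit down in the stand, leaning 45 deg back to the robot. Origin on its axis at the shoulder that rests on the seat; +z along the axis to the sleeve, bit along -z; in the stand +x points up and ahead, y is level. Along z, mm: bit -60 to -28, shank dia 12 to 0, hexagon 32 across flats 0 to 16, ribbed grip dia 30 16 to 66, fixed collar dia 32 66 to 71, sleeve 71 to 105
- sleeve (a joint): turning scale sleeve of the screwdriver, numerals 1 to 6 on its end face, read at the white pointer on the fixed hub. Joint in rad: 0 at value 1, 0.419 more per value, so 3 is 0.838; turned clockwise, looking at the end face (about the driver's -z), the value rises. A sprung ball clicks in at each value, about 0.07 N m; let go, it springs to the nearest. Starts at about 5 or 6
- sleeve_mid (a point): on the driver's axis in the middle of the sleeve's knurled bare metal part (dia 28, from 79 to 105 mm along the driver's z; below it a skirt dia 32 from 71 to 79), 91 mm from the driver's origin; axes of the driver
- grip_mid (a point): on the driver's axis, 44 mm from its origin, in the black ribbed grip: hold it here to carry it, across y, fingers square to the axis or at 45 deg to it; axes of the driver
- bit_tip (a point): tip of the steel bit (hexagon 6.5 mm), on the driver's axis 60 mm from its origin; axes of the driver
- stand: black stand bolted to the table: base 124 x 96 x 8 mm, two cheeks (77 mm over their outsides, 85 mm high), between them a saddle with a hexagon socket 33 across flats, 45 over its outside, 14 deep, that keeps the screwdriver from turning (about 3 deg of play). Origin under the base; x level, ahead, the way the bit leans. Pull straight along the driver's +z; the bit is clear after 80 mm
- stand_seat (a point): centre of the seat in the socket, 62 mm above the table, where the driver's origin rests; axes of the stand
- lens_post: lens post bolted to the table, right of the middle, 141 mm tall: foot plate 65 x 25 x 9 mm, black round post holder dia 25 up to 82 mm, in it a thin steel post with a round lens ring dia 32. Origin at the table, 19 mm beside the post's axis. (A mirror mount to its right and smaller posts to its left are other things)
- clamp_screw (a point): middle of the outer end of the lens post's clamp screw: black knurled head dia 10 with a hexagon socket, level, on the robot's side of the post holder near its top, 25 mm from the post's axis and 74 mm above the table. Its +x axis points straight out of the head, level
- optic_box: round clear optic box, dia 41, 18 mm high (bystander)
- meter_head: black round sensor head, dia 44, 16 mm high (bystander)
- ball_driver_yel: small hex driver with a yellow handle, 164 mm long, lying on the table (bystander)
Not all that is in view belongs to the job. Leave any green look-alike of the lens_post alone.

How it is judged:
On the way, in this order (a step that is already met when the one before it is completed fails the run):
1. the sleeve clicks in at 3 (within 0.13 rad) while the screwdriver still sits in its stand (shoulder within 6 mm of the seat) (value of joint sleeve between 0.708 and 0.968 rad and distance between driver and stand_seat below 0.006 m), for 0.2 s.
2. the screwdriver is drawn right out of the stand (shoulder over 80 mm from the seat, no touch on the stand) with the sleeve still at 3 (distance between driver and stand_seat above 0.08 m and contact force between driver and stand below 0.1 N and value of joint sleeve between 0.708 and 0.968 rad), for 0.1 s.
At the end, for the whole second after the job is handed in: sleeve at 3 (within 0.13 rad); screwdriver along the clamp screw's level axis (within 0.2 rad), screw head within 15 mm of the bit's line and 8 to 70 mm ahead of its tip; shoulder and tip over 50 mm above the table; held still by the fingers, touching neither stand nor lens post (value of joint sleeve between 0.708 and 0.968 rad and angle between the z axis of driver and the x axis of clamp_screw, either way round below 0.2 rad and x of clamp_screw in the frame of driver between -0.015 and 0.015 m and y of clamp_screw in the frame of driver between -0.015 and 0.015 m and z of clamp_screw in the frame of driver between -0.13 and -0.068 m and height (world z) of each of driver, bit_tip above 0.05 m and contact force between the fingers and driver above 2 N and contact force between driver and stand below 0.1 N and contact force between driver and lens_post below 0.1 N and linear speed of driver below 0.02 m/s); the arm keeps its last pose, push and grip.
It fails at once if the screwdriver touches the lens post (contact force between driver and lens_post above 0.5 N).
It fails at once if the arm or fingers push the lens post (contact force between any of the fingers, the arm and lens_post above 1 N).
It fails at once if a bystander is shoved more than 20 mm (distance of any of ball_driver_yel, optic_box, meter_head from where it was at the start of the episode above 0.02 m).
It also fails if it takes over 48 s, if anything falls off the work surface, if the arm or the gripper's body presses on something with over 40 N, if the wrist force passes 120 N, or if a joint passes its speed limit or range.

## Robot

A 6-joint arm with a two-finger parallel gripper is mounted at the origin on a cart in front of the work surface, level with it; the furniture and walls round the work are solid. World frame = base frame: x ahead of the robot, y to its left, z up, the work surface at z = 0. Lengths are in m, angles in rad, forces in N, time in s.
With the tool pointing down it reaches from about 0.375 to 0.9 m from the base axis. Payload 3.1 kg.
Tool frame: the origin (TCP) lies midway between the tips of the shut fingers; the grasp point (between the pads) lies 19 mm behind it (manip.grip_depth is the distance from the TCP to the grasp point, in m); z points along the fingers, y is the line along which they close (so a half turn about z gives the same grasp; the last joint's range is limited). The gripper opens to 85 mm and grips with 20 to 120 N. Pads are 22 mm wide; open, the fingers measure 114 mm over their backs; the gripper's body (76 mm by 85 mm) begins 54 mm behind the grasp point. The pads swing forward as they close: fully open they stand 13 mm farther back than shut.
Start: joints at [1.006, 0.527, 1.433, -0, 1.181, -0.178], TCP at [0.236, 0.579, 0.231] pointing down, gripper open.
Joint ranges: [-3.08, 3.08], [-0.75, 2.2], [0.22, 2.44], [-1.43, 4.57], [0, 2.65], [-2.85, 2.85]. Speed limits (rad/s): [2.79, 2.79, 3.14, 3.14, 3.14, 3.14].

## Interface

Orientations are given as a unit quaternion [x, y, z, w].
In Python, from station import telemetry, snapshot, manip gives the robot as it stands. The module is installed in compiled form; this text tells all that it offers.
- The arm moves only by the shell command python3 -m crank 'ROWS' [OPENING] [FORCE]. ROWS is text: rows parted by semicolons, each of 6 numbers parted by spaces: the shift along the tool's x, y, z as a fraction of full scale, then the turn, a rotation vector about the tool's x, y, z as a fraction of full scale. A call has exactly 5 rows; each row shifts and turns the commanded pose from where the row before left it, along the tool's axes as they then stand; what a row does not reach is not made up. Full scale, the value 1, is 4 cm for a shift and 90 degrees for a turn. A row lasts 1/10 s, in which the tool goes at most 50 mm and 8.59 degrees, less where a joint would pass 70% of its speed; a pose out of reach is approached as far as the arm can. A call with a number of a shift or a turn outside -1 to 1 is refused whole. A call with a gripper value outside its range is refused whole. OPENING is the opening, from -1 (shut) to 1 (fully open), set as the call begins (- or left out, the last holds). The fingers move at their own pace and stop on an object; FORCE is the grip in N (left out, the last holds). Time passes only in rows, so rows that do not move let the fingers close, or fill a call up. It gives the time, the measured TCP pose, the force, the opening and the grip force at its end, in the units of the state.
- telemetry.sense(): the state, without advancing time (a new reading comes with each control period).
- snapshot(name): name is "side" or "top"; returns a dict with "image" (480x640x3 uint8, red, green, blue), "depth" (480x640 float32, m along the optical axis (not along the pixel's ray), 0 where there is no reading), "camera_matrix" (3x3 intrinsics, pixels), "rvec" (rotation vector, rad) and "tvec" (3), from world to camera coordinates, as OpenCV has them. Camera axes: x right, y down, z forward; pixel columns grow to the right and rows downward; lengths in m; the calibration is good to about 2 mm. A picture is of the moment at which its call begins.
- manip.sign_off(): hands the job in; it is judged then, once.
The state is a dict: "t": time; "q": joint angles; "qd": joint speeds; "tau": joint torques, N m; "tcp_pos": TCP position; "tool_rot": TCP orientation; "force": force on the tool from outside, world axes, zero at the start; "ft_torque": the same for the moment, N m; "finger_gap": opening from 0.0 (shut) to 1.0 (fully open); "gripper_force": force on a finger pad.
Only numpy, scipy, OpenCV 4.12 (cv2) and the standard library are available. Lean on these libraries where they do the work, as an engineer would, in place of code of your own. Each camera call takes 0.05 s, during which the arm holds its last target. There are 200 camera calls.

## Working session

There is one attempt and no reset: what is moved stays moved. The work goes in short steps, Python scripts to look and compute and a shell command to move; the robot and the scene stay as the last step left them, time stands still between calls to the robot, and variables do not carry over. Pictures are saved under pics/ and viewed, at most 10 in all, crops included, and the job is handed in when it is done.

```bash
mkdir -p pics; ls; cat > h.py <<'E'
import numpy as np, cv2
from scipy.spatial.transform import Rotation as R
from station import telemetry, snapshot, manip
def snap(n,f=None):
    s=snapshot(n)
    if f: cv2.imwrite('pics/'+f,cv2.cvtColor(s['image'],cv2.COLOR_RGB2BGR))
    np.savez('/tmp/%s.npz'%n,**s); return s
def load(n): return dict(np.load('/tmp/%s.npz'%n))
def ray(s,u,v):
    Rm=cv2.Rodrigues(s['rvec'])[0]; o=-Rm.T@s['tvec'].ravel()
    d=Rm.T@np.linalg.inv(s['camera_matrix'])@np.array([u,v,1.]); return o,d
def onz(s,u,v,z):
    o,d=ray(s,u,v); return o+d*(z-o[2])/d[2]
def dep(s,u,v):
    o,d=ray(s,u,v); return o+d*s['depth'][int(v),int(u)]
def cloud(s):
    Rm=cv2.Rodrigues(s['rvec'])[0]; v,u=np.mgrid[:480,:640]; K=s['camera_matrix']; d=s['depth']
    c=np.stack([(u-K[0,2])/K[0,0]*d,(v-K[1,2])/K[1,1]*d,d],-1)
    P=(c-s['tvec'].ravel())@Rm; P[d==0]=np.nan; return P
def proj(s,p):
    return cv2.projectPoints(np.array(p,float).reshape(-1,3),s['rvec'],s['tvec'],s['camera_matrix'],None)[0].reshape(-1,2)
E
python3 - <<'E'
from h import *
for n in('side','top'):
    s=snap(n,n+'0.png'); o,d=ray(s,320,240); print(n,o.round(3),d.round(3),s['camera_matrix'][0,0])
print(telemetry.sense(),manip.grip_depth)
E
```

```text
pics
side [ 0.418 -1.222  0.417] [ 0.114  0.935 -0.335] 493.72400978556425
top [ 0.387 -0.377  0.988] [ 0.126 -0.007 -0.992] 529.9850135240744
{'t': 0.1, 'q': array([ 1.00549862e+00,  5.28393621e-01,  1.43379551e+00,  1.32845078e-05,
        1.18138926e+00, -1.78456100e-01]), 'qd': array([-0.00168205, -0.00187716, -0.00229808, -0.00108095,  0.00108912,
       -0.00077865]), 'tau': array([ 3.61893526e-04, -4.43302417e+01, -1.78586483e+01, -2.06427871e-04,
        3.86662476e-03, -3.04008927e-05]), 'tcp_pos': array([0.23538017, 0.57827978, 0.23041213]), 'tool_rot': array([ 1.92219414e-01,  9.81351472e-01, -9.22770340e-04, -3.66495709e-04]), 'force': array([ 0.67412112, -0.16898591,  0.72210926]), 'ft_torque': array([ 0.00089248,  0.05687221, -0.03421605]), 'gripper_force': 0.0, 'finger_gap': 1.0007741729886148} 0.0187
```

View pics/side0.png

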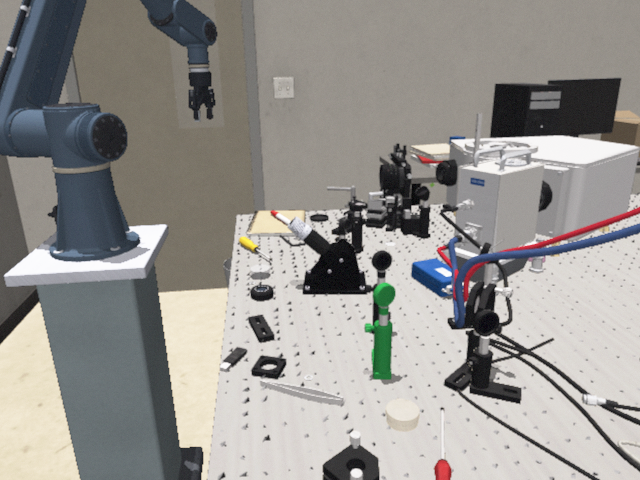

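View pics/top0.png

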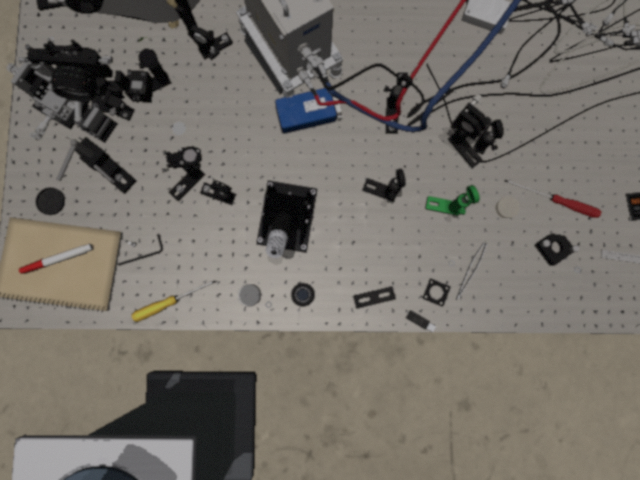

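The side view shows the stand with the driver at about (325,255), the black lens post behind the green look-alike (lens ring at (381,258), green at (384,295)), and the mirror mount at (480,350). In the top view the stand is at (287,215), the sleeve end at (277,243), the black lens post at (385,187) and the green one at (455,203).

Lens post candidates (top view): black (385,187), green (455,203, look-alike), small posts (185,165) and (218,190), mirror mount (475,130). The black one at (385,187) fits: it has the mirror mount to its right and the small posts to its left. I'll confirm it in a crop.

```bash
python3 - <<'E'
from h import *
t=load('top');s=load('side')
a=t['image'][160:260,350:490]; b=s['image'][205:305,240:400]
a=cv2.resize(a,None,fx=4,fy=4,interpolation=cv2.INTER_CUBIC)[:400,:400]; b=cv2.resize(b,None,fx=5,fy=5,interpolation=cv2.INTER_CUBIC)[:, :800]
c=t['image'][170:275,240:330]; c=cv2.resize(c,None,fx=3.8,fy=3.8,interpolation=cv2.INTER_CUBIC)
o=np.zeros((600,800,3),np.uint8)
b=cv2.resize(b,(480,300)); o[:300,:480]=b; o[:300,490:490+int(300*c.shape[1]/c.shape[0])]=cv2.resize(c,(int(300*c.shape[1]/c.shape[0]),300))
o[305:600,:400]=a[:295]; 
cv2.imwrite('pics/crop1.png',o[:,:,::-1])
P=cloud(t)
def box(n,u0,u1,v0,v1,z0,z1):
    p=P[v0:v1,u0:u1].reshape(-1,3); p=p[(p[:,2]>z0)&(p[:,2]<z1)]; print(n,len(p),p.mean(0).round(4),p.min(0).round(3),p.max(0).round(3)); return p
print('table',np.nanmedian(P[300:320,320:600,2]))
p=box('stand top',250,325,175,262,.03,.3)
for z in np.arange(.0,.16,.02): box('z%.2f'%z,250,325,175,262,z,z+.02)
p=box('post',355,412,165,205,.02,.2)
for z in np.arange(0.004,.15,.02): box('z%.2f'%z,355,412,165,205,z,z+.02)
for n,u,v in(('optic',250,295),('meter',303,294)): print(n,onz(t,u,v,.018))
E
```

```text
table 0.000187788568103337
stand top 2168 [ 0.54   -0.3187  0.0872] [ 0.467 -0.365  0.03 ] [ 0.605 -0.278  0.143]
z0.00 3189 [ 0.5532 -0.325   0.0046] [ 0.471 -0.391  0.   ] [ 0.637 -0.249  0.019]
z0.02 111 [ 0.5365 -0.32    0.0303] [ 0.504 -0.364  0.02 ] [ 0.609 -0.277  0.04 ]
z0.04 256 [ 0.5422 -0.3208  0.05  ] [ 0.519 -0.365  0.04 ] [ 0.605 -0.278  0.06 ]
z0.06 660 [ 0.5635 -0.3224  0.0729] [ 0.529 -0.363  0.06 ] [ 0.601 -0.282  0.08 ]
z0.08 577 [ 0.5579 -0.3206  0.0857] [ 0.508 -0.36   0.08 ] [ 0.587 -0.285  0.1  ]
z0.10 206 [ 0.5177 -0.3155  0.1098] [ 0.492 -0.329  0.1  ] [ 0.535 -0.296  0.12 ]
z0.12 375 [ 0.4887 -0.3102  0.1303] [ 0.467 -0.324  0.12 ] [ 0.513 -0.295  0.14 ]
z0.14 36 [ 0.4841 -0.3088  0.1413] [ 0.477 -0.317  0.14 ] [ 0.489 -0.301  0.143]
post 378 [ 0.5973 -0.5114  0.0991] [ 0.577 -0.526  0.021] [ 0.617 -0.501  0.145]
z0.00 359 [ 0.6109 -0.4898  0.0091] [ 0.582 -0.554  0.004] [ 0.656 -0.451  0.024]
z0.02 17 [ 0.5967 -0.5071  0.0335] [ 0.592 -0.524  0.024] [ 0.604 -0.502  0.044]
z0.04 21 [ 0.597  -0.5075  0.0535] [ 0.59  -0.523  0.044] [ 0.605 -0.502  0.063]
z0.06 145 [ 0.5934 -0.5093  0.079 ] [ 0.577 -0.526  0.064] [ 0.615 -0.501  0.084]
z0.08 21 [ 0.598  -0.511   0.0918] [ 0.594 -0.517  0.084] [ 0.603 -0.504  0.104]
z0.10 50 [ 0.6015 -0.5117  0.1144] [ 0.587 -0.516  0.106] [ 0.614 -0.508  0.124]
z0.12 120 [ 0.6002 -0.5153  0.137 ] [ 0.586 -0.523  0.125] [ 0.617 -0.508  0.144]
z0.14 1 [ 0.6   -0.514  0.145] [ 0.6   -0.514  0.145] [ 0.6   -0.514  0.145]
optic [ 0.40802575 -0.25682794  0.018     ]
meter [ 0.41055774 -0.35322454  0.018     ]
```

View pics/crop1.png

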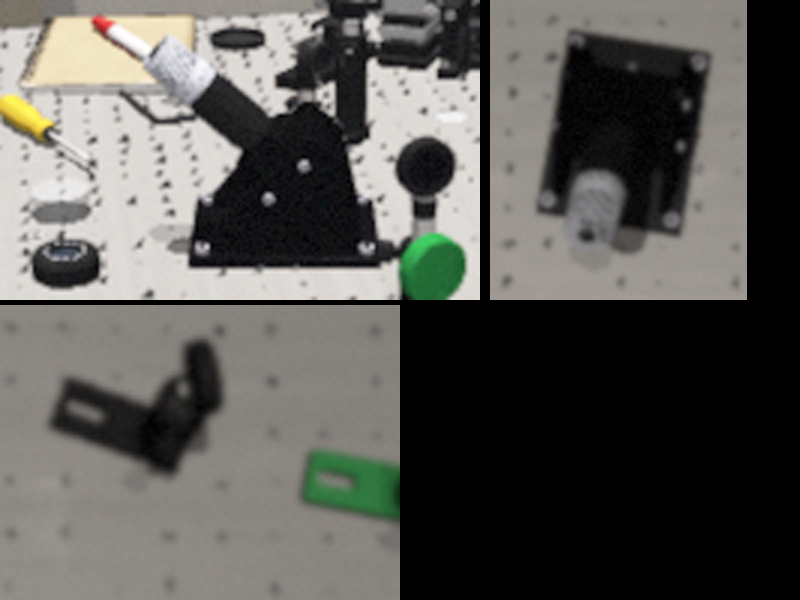

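The crop confirms it: the bottom-left panel shows the black lens post with its slotted foot and the screw pointing down-left, and the green look-alike beside it. The top-left panel shows the black screw head at about side pixel (371,288). Next I'll fit the driver axis and the screw.

```bash
python3 - <<'E'
from h import *
from scipy.optimize import least_squares
t=load('top');s=load('side'); Pt=cloud(t);Ps=cloud(s)
def sel(P,lo,hi):
    p=P.reshape(-1,3); return p[((p>lo)&(p<hi)).all(1)]
# driver cylinder from sleeve+collar+grip points
pts=[sel(P,[.46,-.36,.1],[.535,-.27,.16]) for P in(Pt,Ps)]
print([len(p) for p in pts])
def fit(p):
    def res(a):
        yaw,x,y=a; d=np.array([-np.cos(yaw),-np.sin(yaw),1])/2**.5; o=np.array([x,y,.062])
        v=p-o; l=v@d; r=np.linalg.norm(v-np.outer(l,d),axis=1)
        rr=np.where(l<79,0,0)+np.interp(l,[.066,.0661,.079,.0791],[.015,.016,.016,.014])
        return np.where((l>.02)&(l<.101),r-rr,0)
    return least_squares(res,[-.15,.562,-.321],loss='soft_l1',f_scale=.001)
for p in pts+[np.vstack(pts)]:
    f=fit(p); print('driver yaw,x,y',f.x.round(4),np.median(abs(f.fun)).round(4))
# rectangles
def rect(n,p):
    r=cv2.minAreaRect((p[:,:2]*1000).astype(np.float32)); print(n,r,len(p))
img=t['image'].astype(int).sum(2)
dark=np.where((img<200)[...,None],Pt,np.nan)
rect('base',sel(dark,[.46,-.41,.004],[.65,-.23,.02]))
rect('cheek',sel(dark,[.5,-.38,.06],[.65,-.26,.09]))
f=sel(dark,[.56,-.56,.005],[.66,-.44,.016]); rect('foot',f)
pc=np.cov(f[:,:2].T); w,v=np.linalg.eigh(pc); print('foot pca',v[:,1])
for nm,P in(('top',Pt),('side',Ps)):
    h=sel(P,[.57,-.54,.06],[.63,-.48,.088]); print(nm,len(h)); rect('holder',h)
    q=h[h[:,0]<.588]; print('screw pts',len(q),q.mean(0) if len(q) else '',q.min(0),q.max(0))
    top=sel(P,[.57,-.54,.078],[.63,-.48,.088]);print('holdertop',top.mean(0),len(top))
    pp=sel(P,[.57,-.54,.09],[.63,-.48,.118]); print('steel post',np.median(pp,0),len(pp))
u=proj(s,[[.577,-.503,.074]]); print(u, proj(t,[[.577,-.503,.074]]))
E
```

```text
[617, 403]
driver yaw,x,y [-0.1709  0.5478 -0.3192] 0.0006
driver yaw,x,y [-0.1795  0.5458 -0.3215] 0.0013
driver yaw,x,y [-0.126   0.5482 -0.3181] 0.0011
base ((556.4427490234375, -321.1248779296875), (93.35310363769531, 122.46676635742188), 79.71265411376953) 1014
cheek ((558.873779296875, -322.31427001953125), (79.29762268066406, 75.063232421875), 81.61568450927734) 1108
foot ((608.0692749023438, -496.0992126464844), (62.43083572387695, 24.95270347595215), 70.1528549194336) 262
foot pca [0.4921371  0.87051771]
top 156
holder ((595.93994140625, -509.8804931640625), (24.328704833984375, 35.01770782470703), 51.49605941772461) 156
screw pts 41 [ 0.58229982 -0.50736123  0.07817515] [ 0.57748466 -0.51420463  0.06923176] [ 0.58785503 -0.50130529  0.08279227]
holdertop [ 0.59553724 -0.51013253  0.08127071] 111
steel post [ 0.60060651 -0.51163459  0.11209507] 49
side 82
holder ((593.3759765625, -513.8439331054688), (15.746814727783203, 30.02310562133789), 77.54414367675781) 82
screw pts 48 [ 0.58249558 -0.51350082  0.07475949] [ 0.57799496 -0.5185671   0.06897657] [ 0.58788129 -0.50470544  0.07943171]
holdertop [ 0.5922098  -0.51599537  0.08136619] 34
steel post [ 0.60155985 -0.52113572  0.10671349] 164
[[363.93319857 286.53699012]] [[388.50765714 198.63328157]]
```

```bash
python3 - <<'E'
from h import *
t=load('top')
yaw=-.175; d=np.array([-np.cos(yaw),-np.sin(yaw),1])/2**.5; seat=np.array([.5475,-.3195,.062])
e=np.array([seat+d*.105]); ey=np.array([-np.sin(yaw),np.cos(yaw),0]); ex=np.cross(ey,d)
print('sleeve end',e,'grip48',seat+d*.048,'x',ex, proj(t,e))
im=np.mean([snapshot('top')['image'].astype(float) for _ in range(6)],0)
# rectify end face plane: 40mm square -> 500px ; up = driver +x, right = view right when looking at face (-z view): 
c=[e[0]+sx*.02*(-ey)+sy*.02*ex for sx,sy in((-1,1),(1,1),(1,-1),(-1,-1))]
H=cv2.getPerspectiveTransform(proj(t,c).astype(np.float32),np.float32([[0,0],[500,0],[500,500],[0,500]]))
w=cv2.warpPerspective(im.astype(np.float32),H,(500,500),flags=cv2.INTER_CUBIC)
w=np.clip((w-w.min())/(w.max()-w.min())*255,0,255).astype(np.uint8)
cv2.imwrite('pics/face.png',w[:,:,::-1])
E
```

```text
sleeve end [[ 0.47438778 -0.30657313  0.13624621]] grip48 [ 0.51407727 -0.31359057  0.09594113] x [ 0.69630681 -0.12311304  0.70710678] [[272.78188502 252.21568264]]
```

View pics/face.png

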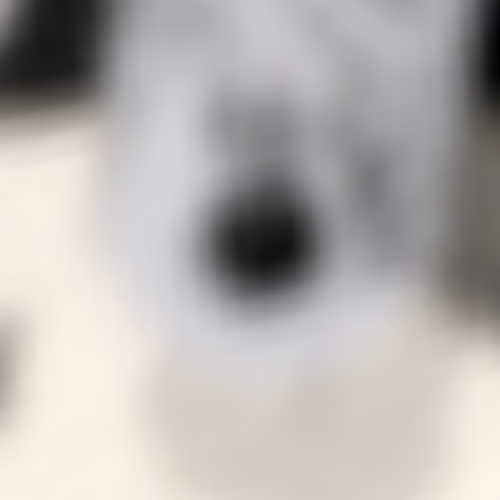

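The face is centred on the hub at (262,240), so the axis fit holds to within about 1 mm. The numerals are dark blotches at the top (245,120) and at the right (380,215), with nothing at the left. I'll take a polar profile of them.

```bash
python3 - <<'E'
from h import *
w=cv2.imread('pics/face.png',0).astype(float)
print('r px',[60,75,90,105,120,135,150])
for a in range(-130,140,12):
    A=np.radians(a); print(a,[int(cv2.getRectSubPix(w.astype(np.float32),(5,5),(262+r*np.sin(A),240-r*np.cos(A))).mean()) for r in(60,75,90,105,120,135,150)])
E
```

```text
r px [60, 75, 90, 105, 120, 135, 150]
-130 [126, 168, 194, 205, 213, 219, 225]
-118 [129, 167, 193, 208, 214, 219, 226]
-106 [130, 171, 195, 208, 214, 218, 224]
-94 [132, 175, 196, 208, 213, 215, 217]
-82 [138, 180, 199, 210, 212, 212, 212]
-70 [141, 179, 204, 212, 212, 209, 206]
-58 [138, 180, 202, 209, 211, 209, 203]
-46 [138, 175, 197, 206, 210, 210, 206]
-34 [134, 163, 181, 188, 193, 199, 205]
-22 [125, 146, 156, 157, 157, 165, 179]
-10 [114, 134, 140, 141, 143, 154, 166]
2 [102, 121, 130, 132, 138, 153, 170]
14 [98, 118, 133, 136, 145, 159, 177]
26 [99, 131, 148, 156, 157, 160, 166]
38 [109, 141, 161, 158, 150, 147, 151]
50 [114, 149, 159, 148, 134, 134, 144]
62 [116, 145, 149, 132, 121, 126, 141]
74 [117, 143, 144, 133, 128, 136, 146]
86 [115, 145, 149, 143, 137, 138, 147]
98 [114, 150, 162, 157, 148, 149, 151]
110 [115, 154, 174, 177, 178, 181, 183]
122 [113, 160, 183, 192, 200, 205, 205]
134 [118, 161, 187, 200, 207, 212, 212]
```

The dark arc runs from about -28° to +103° and is centred at about 37° clockwise of up. With the pointer up, that means value 5 (an arc of -24° to 96°). I'll verify it by feeling for the stop. Now the approach.

```bash
cat >> h.py <<'E'
yaw=-.175; d=np.array([-np.cos(yaw),-np.sin(yaw),1])/2**.5; seat=np.array([.5475,-.3195,.062]); ey=np.array([-np.sin(yaw),np.cos(yaw),0])
def rotzy(z,y): z=z/np.linalg.norm(z); y=y-z*(y@z); y/=np.linalg.norm(y); return R.from_matrix(np.c_[np.cross(y,z),y,z])
def cur():
    s=telemetry.sense(); return np.array(s['tcp_pos']),R.from_quat(s['tool_rot'])
def rows(p,r,tp,tr,n):
    rv=(r.inv()*tr).as_rotvec()/n; out=[]
    for i in range(n):
        np_=p+(tp-p)/(n-i); sh=r.inv().apply(np_-p)/.04; t=np.degrees(rv)/90
        out.append(' '.join('%.3g'%v for v in np.r_[sh.round(2),t.round(3)]))
        r=r*R.from_rotvec(rv); p=np_
        if i%5==4: print(';'.join(out[i-4:i+1]))
    return tp,tr
DN=np.array([0,0,-1.])
E
python3 - <<'E'
from h import *
p,r=cur()
tz=lambda a: r*R.from_rotvec([0,0,np.radians(a)])
q=rows(p,r,np.array([.40,.40,.28]),tz(42),5)
q=rows(*q,np.array([.48,.2,.30]),tz(84),5)
q=rows(*q,np.array([.48,0,.30]),tz(126),5)
q=rows(*q,np.array([.44,-.2,.28]),rotzy(DN,-ey),5)
q=rows(*q,seat+d*.158,rotzy(-d,-ey),10)
E
```

```text
-1.1 -0.52 -0.24 0 -0 0.093;-1.16 -0.35 -0.24 0 -0 0.093;-1.2 -0.18 -0.24 0 -0 0.093;-1.21 -0 -0.24 0 -0 0.093;-1.2 0.18 -0.24 0 -0 0.093
-1.07 -0.08 -0.1 0 0 0.093;-1.07 0.08 -0.1 0 0 0.093;-1.05 0.24 -0.1 0 0 0.093;-1 0.39 -0.1 0 0 0.093;-0.94 0.53 -0.1 0 0 0.093
-0.96 0.28 0 0 -0 0.093;-0.91 0.42 0 0 -0 0.093;-0.84 0.54 0 0 -0 0.093;-0.75 0.66 0 0 -0 0.093;-0.65 0.76 0 0 -0 0.093
-0.7 0.74 0.1 0 0 0.093;-0.58 0.84 0.1 0 0 0.093;-0.45 0.91 0.1 0 0 0.093;-0.32 0.97 0.1 0 0 0.093;-0.17 1.01 0.1 0 0 0.093
0.04 0.25 0.27 0 0.05 0;0.02 0.25 0.27 0 0.05 0;-0 0.25 0.27 0 0.05 0;-0.03 0.25 0.27 0 0.05 0;-0.05 0.25 0.26 0 0.05 0
-0.07 0.25 0.26 0 0.05 0;-0.09 0.25 0.25 0 0.05 0;-0.11 0.25 0.25 0 0.05 0;-0.13 0.25 0.24 0 0.05 0;-0.14 0.25 0.23 0 0.05 0
```

```bash
python3 -m crank '-1 -0.5 -0.24 0 0 0.093;-1 -0.3 -0.24 0 0 0.093;-1 -0.16 -0.24 0 0 0.093;-1 0 -0.24 0 0 0.093;-1 0.16 -0.24 0 0 0.093' 1
python3 -m crank '-1 -0.08 -0.1 0 0 0.093;-1 0.08 -0.1 0 0 0.093;-1 0.24 -0.1 0 0 0.093;-1 0.39 -0.1 0 0 0.093;-0.94 0.53 -0.1 0 0 0.093'
python3 -m crank '-0.96 0.28 0 0 0 0.093;-0.91 0.42 0 0 0 0.093;-0.84 0.54 0 0 0 0.093;-0.75 0.66 0 0 0 0.093;-0.65 0.76 0 0 0 0.093'
python3 -m crank '-0.7 0.74 0.1 0 0 0.093;-0.58 0.84 0.1 0 0 0.093;-0.45 0.91 0.1 0 0 0.093;-0.32 0.97 0.1 0 0 0.093;-0.17 1 0.1 0 0 0.093'
python3 - <<'E'
from h import *
p,r=cur(); s=telemetry.sense(); print(s['q'].round(2),s['t'])
rows(p,r,seat+d*.158,rotzy(-d,-ey),10)
E
```

```text
t: 0.9
tcp_pos: [0.3765, 0.4244, 0.2798]
tool_rot: [0.532, 0.846, 0.0, 0.0]
force: [0.4, 0.5, -0.4]
finger_gap: 1.0
gripper_force: 0.0
t: 1.4
tcp_pos: [0.4542, 0.2319, 0.2997]
tool_rot: [0.8, 0.6, 0.0, 0.0]
force: [1.2, 0.2, -0.1]
finger_gap: 1.004
gripper_force: 0.0
t: 1.9
tcp_pos: [0.4547, 0.0319, 0.2996]
tool_rot: [0.961, 0.275, 0.0, 0.0]
force: [1.5, -0.2, -0.2]
finger_gap: 1.002
gripper_force: 0.0
t: 2.4
tcp_pos: [0.4158, -0.1681, 0.2795]
tool_rot: [0.996, -0.086, 0.0, 0.0]
force: [1.2, -0.8, -0.1]
finger_gap: 1.002
gripper_force: 0.0
[-0.63  0.22  1.79  0.    1.13  1.11] 2.4
0.11 0.32 0.26 -0 0.05 0;0.09 0.32 0.27 -0 0.05 0;0.07 0.32 0.28 -0 0.05 0;0.05 0.32 0.28 -0 0.05 0;0.02 0.32 0.29 -0 0.05 0
0 0.32 0.29 -0 0.05 0;-0.02 0.32 0.29 -0 0.05 0;-0.04 0.32 0.28 -0 0.05 0;-0.07 0.32 0.28 -0 0.05 0;-0.09 0.32 0.27 -0 0.05 0
```

```bash
python3 -m crank '0.11 0.32 0.26 0 0.05 0;0.09 0.32 0.27 0 0.05 0;0.07 0.32 0.28 0 0.05 0;0.05 0.32 0.28 0 0.05 0;0.02 0.32 0.29 0 0.05 0' >/dev/null
python3 -m crank '0 0.32 0.29 0 0.05 0;-0.02 0.32 0.29 0 0.05 0;-0.04 0.32 0.28 0 0.05 0;-0.07 0.32 0.28 0 0.05 0;-0.09 0.32 0.27 0 0.05 0'
python3 - <<'E'
from h import *
snap('side','side1.png');t=snap('top')
p,r=cur(); s=telemetry.sense(); print(s['q'].round(2),s['t'],s['ft_torque'],p-(seat+d*.158),r.as_matrix()[:,2],d)
rows(p,r,seat+d*.078,rotzy(-d,-ey),10)
a=load('side')['image'][150:330,180:420]; b=t['image'][150:330,180:420]
cv2.imwrite('pics/c2.png',np.vstack([cv2.resize(x,(400,300)) for x in(a,b)])[:,:,::-1])
E
```

```text
t: 3.4
tcp_pos: [0.4378, -0.276, 0.1871]
tool_rot: [0.94, -0.074, 0.333, 0.017]
force: [1.0, 0.8, 0.3]
finger_gap: 1.002
gripper_force: 0.0
[-1.1   0.42  2.19  1.39  0.55 -0.6 ] 3.5 [0.04371848 0.30378711 0.01863447] [-0.00088278  0.02404069  0.01161579] [ 0.620054   -0.0798909  -0.78048093] [-0.69630681  0.12311304  0.70710678]
0.01 0.07 0.23 -0.002 0.007 -0;0.01 0.06 0.23 -0.002 0.007 -0;0.01 0.06 0.23 -0.002 0.007 -0;0.01 0.06 0.23 -0.002 0.007 -0;0 0.06 0.23 -0.002 0.007 -0
0 0.06 0.23 -0.002 0.007 -0;-0 0.06 0.23 -0.002 0.007 -0;-0 0.06 0.23 -0.002 0.007 -0;-0.01 0.06 0.23 -0.002 0.007 -0;-0.01 0.06 0.23 -0.002 0.007 -0
```

View pics/c2.png

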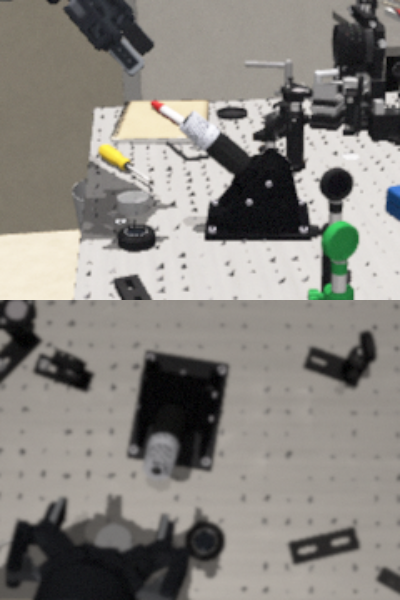

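The crop shows the open gripper behind and above the sleeve (sleeve end at top-crop (160,470)), with its approach line slightly to the left. I'll correct that, then advance.

```bash
python3 -m crank '0.03 0.12 0.06 -0.004 0.014 0;0.03 0.12 0.06 -0.004 0.014 0;0.03 0.12 0.06 -0.004 0.014 0;0.03 0.12 0.06 -0.004 0.014 0;0.02 0.12 0.06 -0.004 0.014 0'
python3 - <<'E'
from h import *
p,r=cur(); s=telemetry.sense(); print(s['q'].round(2),s['ft_torque'].round(3),p-(seat+d*.158),(r.inv()*rotzy(-d,-ey)).as_rotvec(True))
rows(p,r,seat+d*.078,rotzy(-d,-ey),10)
E
```

```text
t: 4.0
tcp_pos: [0.4464, -0.3005, 0.182]
tool_rot: [0.92, -0.078, 0.382, 0.035]
force: [0.5, 0.1, -0.4]
finger_gap: 0.999
gripper_force: 0.0
[-1.15  0.49  2.22  1.67  0.63 -0.93] [0.028 0.352 0.014] [ 0.0089194  -0.00041675  0.00827275] [ 0.03793103 -0.13685367  0.31138822]
-0.03 0 0.2 0 -0 0;-0.03 0 0.2 0 -0 0;-0.03 0 0.2 0 -0 0;-0.03 0 0.2 0 -0 0;-0.03 0 0.2 0 -0 0
-0.03 0 0.2 0 -0 0;-0.03 0 0.2 0 -0 0;-0.03 0 0.2 0 -0 0;-0.03 0 0.2 0 -0 0;-0.03 0 0.2 0 -0 0
```

```bash
python3 -m crank '-0.1 0 0.1 0 0 0;-0.1 0 0.2 0 0 0;-0.1 0 0.25 0 0 0;0 0 0.25 0 0 0;0 0 0.25 0 0 0'
python3 -m crank '0 0 0.25 0 0 0;0 0 0.25 0 0 0;0 0 0.25 0 0 0;0 0 0.2 0 0 0;0 0 0 0 0 0'
python3 - <<'E'
from h import *
p,r=cur(); s=telemetry.sense(); print(s['q'].round(2),s['ft_torque'].round(3),r.inv().apply(seat+d*.078-p),(r.inv()*rotzy(-d,-ey)).as_rotvec(True))
E
```

```text
t: 4.5
tcp_pos: [0.4676, -0.3041, 0.1435]
tool_rot: [0.92, -0.078, 0.382, 0.034]
force: [-0.3, -0.6, 0.3]
finger_gap: 1.002
gripper_force: 0.0
t: 5.0
tcp_pos: [0.4939, -0.309, 0.1155]
tool_rot: [0.92, -0.079, 0.382, 0.035]
force: [0.1, -0.8, 0.6]
finger_gap: 0.999
gripper_force: 0.0
[-1.04  0.68  2.15  1.95  0.62 -1.16] [0.069 0.301 0.025] [ 0.00080944  0.00097303 -0.0015244 ] [ 0.0163692  -0.06704073  0.26643323]
```

```bash
python3 -m crank '0 0 0 0 0 0;0 0 0 0 0 0;0 0 0 0 0 0;0 0 0 0 0 0;0 0 0 0 0 0' -1 30
python3 -m crank '0 0 0 0 0 0;0 0 0 0 0 0;0 0 0 0 0 0;0 0 0 0 0 0;0 0 0 0 0 0'
python3 -c "
from h import *
s=telemetry.sense();_,r=cur();print(r.inv().apply(s['ft_torque']),s['ft_torque'])"
python3 -m crank '0 0 0 0 0 0.03;0 0 0 0 0 0.03;0 0 0 0 0 0.03;0 0 0 0 0 0.03;0 0 0 0 0 0.03'
python3 -c "
from h import *
s=telemetry.sense();_,r=cur();print(r.inv().apply(s['ft_torque']),s['q'])"
```

```text
t: 5.5
tcp_pos: [0.493, -0.3095, 0.1166]
tool_rot: [0.92, -0.079, 0.382, 0.035]
force: [-1.8, -0.1, 2.3]
finger_gap: 0.317
gripper_force: 30.3
t: 6.0
tcp_pos: [0.493, -0.3095, 0.1165]
tool_rot: [0.92, -0.079, 0.382, 0.035]
force: [-5.5, -1.2, 5.7]
finger_gap: 0.319
gripper_force: 30.7
[-0.47150929 -0.26811595  0.04983526] [-0.24698867  0.31391634 -0.37032939]
t: 6.5
tcp_pos: [0.4932, -0.3089, 0.1166]
tool_rot: [0.904, -0.187, 0.384, -0.011]
force: [-4.7, -0.5, 5.8]
finger_gap: 0.313
gripper_force: 30.6
[-0.13211575 -0.148331    0.01105888] [-1.04496179  0.67375518  2.154937    1.95435989  0.62291245 -0.92389505]
```

```bash

T='from h import *
s=telemetry.sense();_,r=cur();print("TZ",r.inv().apply(s["ft_torque"]).round(3),s["q"][5].round(3))'
python3 -m crank '0 0 0 0 0 0.03;0 0 0 0 0 0.03;0 0 0 0 0 0.03;0 0 0 0 0 0.03;0 0 0 0 0 0.0'|grep -E 'gap|force'
python3 -c "$T"
python3 -m crank '0 0 0 0 0 0.03;0 0 0 0 0 0.03;0 0 0 0 0 0.03;0 0 0 0 0 0;0 0 0 0 0 0'|grep -E 'gap|force'
python3 -c "$T"
python3 -m crank '0 0 0 0 0 0.03;0 0 0 0 0 0.03;0 0 0 0 0 0.03;0 0 0 0 0 0;0 0 0 0 0 0'|grep -E 'gap|force'
python3 -c "$T"
```

```text
force: [-4.6, -0.5, 5.6]
finger_gap: 0.314
gripper_force: 30.5
TZ [-0.052 -0.072 -0.159] -0.737
force: [-4.3, -0.9, 5.0]
finger_gap: 0.316
gripper_force: 30.5
TZ [-0.18  -0.111 -0.558] -0.598
force: [-3.9, -1.2, 5.1]
finger_gap: 0.317
gripper_force: 30.8
TZ [-0.257  0.106 -0.185] -0.455
```

The torque jumps at 24–32° up from the start, which is the stop just past 6, so it did start at 5. I'll release so that it springs to 6, regrip, and turn down three values.

```bash

T='from h import *
s=telemetry.sense();_,r=cur();print("TZ",r.inv().apply(s["ft_torque"]).round(3),s["q"][5].round(3),s["t"])'
python3 -m crank '0 0 0 0 0 0;0 0 0 0 0 0;0 0 0 0 0 0;0 0 0 0 0 0;0 0 0 0 0 0' 0.2 |grep gap
python3 -m crank '0 0 0 0 0 0;0 0 0 0 0 0;0 0 0 0 0 0;0 0 0 0 0 0;0 0 0 0 0 0' -1 30|grep gap
python3 -c "$T"
python3 -m crank '0 0 0 0 0 -0.08;0 0 0 0 0 -0.08;0 0 0 0 0 -0.08;0 0 0 0 0 -0.08;0 0 0 0 0 -0.08'|grep -E 'gap|force'
python3 -c "$T"
python3 -m crank '0 0 0 0 0 -0.08;0 0 0 0 0 -0.08;0 0 0 0 0 -0.08;0 0 0 0 0 -0.08;0 0 0 0 0 -0.08'|grep -E 'gap|force'
python3 -c "$T"
python3 -m crank '0 0 0 0 0 0;0 0 0 0 0 0;0 0 0 0 0 0;0 0 0 0 0 0;0 0 0 0 0 0'|grep -E 'tcp|gap|force'
python3 -c "$T"
```

```text
finger_gap: 0.599
finger_gap: 0.319
TZ [ 0.123 -0.265 -0.01 ] -0.455 9.0
force: [-0.9, -1.3, 0.7]
finger_gap: 0.314
gripper_force: 29.5
TZ [-0.482 -0.23   0.272] -1.088 9.5
force: [-3.3, -2.1, 3.2]
finger_gap: 0.318
gripper_force: 29.8
TZ [-0.431 -0.532  0.56 ] -1.715 10.0
tcp_pos: [0.4934, -0.311, 0.1166]
force: [-3.6, -5.1, 2.5]
finger_gap: 0.318
gripper_force: 30.1
TZ [-1.057 -0.758 -0.018] -1.709 10.5
```

```bash

python3 -m crank '0 0 0 0 0 0;0 0 0 0 0 0;0 0 0 0 0 0;0 0 0 0 0 0;0 0 -0.1 0 0 0' 1 |grep gap
python3 -m crank '0 0 -0.6 0 0 0;0 0 -0.8 0 0 0;0 0 -0.8 0 0 0;0 0 -0.8 0 0 0;0 0 0 0 0 0' |grep -E 'gap|tcp'
cat > face.py <<'E'
from h import *
def face(name):
    t=snap('top'); im=np.mean([t['image'].astype(float)]+[snapshot('top')['image'].astype(float) for _ in range(3)],0)
    e=seat+d*.105; ex=np.cross(ey,d)
    c=[e+sx*.02*(-ey)+sy*.02*ex for sx,sy in((-1,1),(1,1),(1,-1),(-1,-1))]
    H=cv2.getPerspectiveTransform(proj(t,c).astype(np.float32),np.float32([[0,0],[500,0],[500,500],[0,500]]))
    w=cv2.warpPerspective(im.astype(np.float32),H,(500,500),flags=cv2.INTER_CUBIC)
    w=np.clip((w-w.min())/(w.max()-w.min())*255,0,255).astype(np.uint8)
    cv2.imwrite('pics/'+name,w[:,:,::-1]); g=w.mean(2).astype(np.float32)
    for a in range(-130,140,12):
        A=np.radians(a); print(a,[int(cv2.getRectSubPix(g,(5,5),(262+r*np.sin(A),240-r*np.cos(A))).mean()) for r in(75,90,105,120,135)])
E
python3 -c "
from face import *
face('face2.png');s=telemetry.sense();print(s['t'],s['q'])"
```

```text
finger_gap: 0.997
tcp_pos: [0.4053, -0.2934, 0.2057]
finger_gap: 1.003
-130 [178, 200, 209, 214, 217]
-118 [178, 201, 212, 214, 217]
-106 [181, 199, 211, 215, 218]
-94 [175, 191, 202, 209, 216]
-82 [163, 171, 180, 190, 198]
-70 [147, 152, 155, 164, 173]
-58 [136, 139, 139, 147, 160]
-46 [133, 137, 132, 137, 147]
-34 [130, 144, 141, 140, 149]
-22 [125, 142, 148, 146, 155]
-10 [116, 133, 142, 142, 151]
2 [109, 121, 126, 129, 141]
14 [105, 120, 123, 133, 148]
26 [110, 131, 148, 153, 161]
38 [114, 147, 166, 177, 178]
50 [129, 162, 181, 189, 189]
62 [145, 182, 200, 206, 208]
74 [164, 193, 209, 214, 213]
86 [175, 199, 212, 213, 206]
98 [176, 202, 212, 211, 205]
110 [176, 204, 211, 213, 208]
122 [178, 203, 212, 213, 213]
134 [177, 201, 212, 213, 210]
11.7 [-1.25643161  0.40720182  2.26971629  1.54176222  0.67488727 -1.4409324 ]
```

View pics/face2.png

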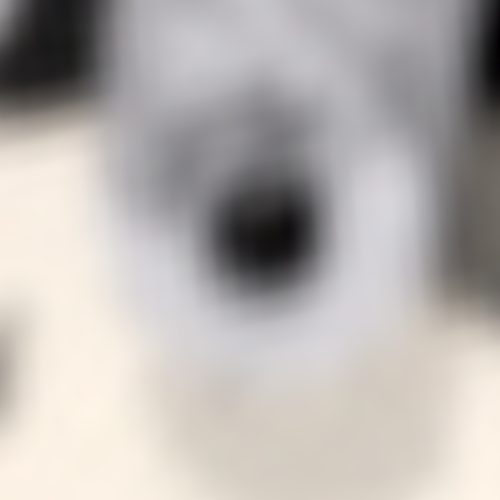

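The arc has shifted to about -80°..+45°, centred at -17°. Value 3 predicts -12°, and value 2 predicts -36°. So the sleeve is at 3 and the driver is still in the socket. Next, the grip on the handle.

```bash
cat >> h.py <<'E'
hx=np.array([np.cos(yaw),np.sin(yaw),0])
def tz(a): a=np.radians(a); return np.cos(a)*DN-np.sin(a)*hx
G=seat+d*.048; RG=rotzy(tz(35),-ey); PG=G+.021*tz(35)
E
python3 - <<'E'
from h import *
p,r=cur()
print((r.inv()*RG).as_rotvec(True),PG)
q=rows(p,r,np.array([.46,-.31,.30]),rotzy(tz(0),-ey),10)
q=rows(*q,PG-.12*tz(35),RG,10)
E
```

```text
[ 22.1892962  -77.8647647   26.31863969] [ 0.50221614 -0.31149342  0.07873893]
0.22 0.16 -0.07 0.014 -0.049 0.033;0.22 0.14 -0.09 0.014 -0.049 0.033;0.22 0.13 -0.11 0.014 -0.049 0.033;0.22 0.11 -0.13 0.014 -0.049 0.033;0.21 0.1 -0.15 0.014 -0.049 0.033
0.2 0.09 -0.17 0.014 -0.049 0.033;0.19 0.07 -0.19 0.014 -0.049 0.033;0.18 0.06 -0.2 0.014 -0.049 0.033;0.17 0.04 -0.22 0.014 -0.049 0.033;0.15 0.03 -0.23 0.014 -0.049 0.033
0.28 -0.01 0.31 0 -0.039 0;0.29 -0.01 0.29 0 -0.039 0;0.31 -0.01 0.27 0 -0.039 0;0.33 -0.01 0.25 0 -0.039 0;0.34 -0.01 0.23 0 -0.039 0
0.36 -0.01 0.21 0 -0.039 0;0.37 -0.01 0.19 0 -0.039 0;0.38 -0.01 0.17 0 -0.039 0;0.39 -0.01 0.14 0 -0.039 0;0.4 -0.01 0.12 0 -0.039 0
```

```bash

python3 -m crank '0.22 0.16 -0.2 0.014 -0.049 0.033;0.22 0.14 -0.2 0.014 -0.049 0.033;0.22 0.13 -0.15 0.014 -0.049 0.033;0.22 0.11 -0.13 0.014 -0.049 0.033;0.21 0.1 -0.15 0.014 -0.049 0.033' >/dev/null
python3 -m crank '0.2 0.09 -0.17 0.014 -0.049 0.033;0.19 0.07 -0.19 0.014 -0.049 0.033;0.18 0.06 -0.2 0.014 -0.049 0.033;0.17 0.04 -0.22 0.014 -0.049 0.033;0.15 0.03 -0.23 0.014 -0.049 0.033'
python3 - <<'E'
from h import *
p,r=cur()
print(telemetry.sense()['q'].round(2),(r.inv()*RG).as_rotvec(True))
q=rows(p,r,PG-.12*tz(35),RG,10)
E
```

```text
t: 12.7
tcp_pos: [0.4367, -0.2892, 0.2806]
tool_rot: [0.996, -0.007, 0.091, 0.017]
force: [0.1, -0.5, -0.9]
finger_gap: 0.997
gripper_force: 0.0
[-0.87  0.26  1.74  0.14  0.99  0.65] [  3.8590654  -45.5587705    8.64553067]
0.28 0.07 0.32 0.004 -0.051 0.01;0.31 0.07 0.29 0.004 -0.051 0.01;0.33 0.07 0.27 0.004 -0.051 0.01;0.35 0.06 0.24 0.004 -0.051 0.01;0.37 0.06 0.21 0.004 -0.051 0.01
0.39 0.05 0.18 0.004 -0.051 0.01;0.4 0.05 0.15 0.004 -0.051 0.01;0.41 0.04 0.12 0.004 -0.051 0.01;0.42 0.04 0.08 0.004 -0.051 0.01;0.43 0.03 0.05 0.004 -0.051 0.01
```

```bash

python3 -m crank '0.28 0.07 0.32 0.004 -0.051 0.01;0.31 0.07 0.29 0.004 -0.051 0.01;0.33 0.07 0.27 0.004 -0.051 0.01;0.35 0.06 0.24 0.004 -0.051 0.01;0.37 0.06 0.21 0.004 -0.051 0.01' >/dev/null
python3 -m crank '0.39 0.05 0.18 0.004 -0.051 0.01;0.4 0.05 0.15 0.004 -0.051 0.01;0.41 0.04 0.12 0.004 -0.051 0.01;0.42 0.04 0.08 0.004 -0.051 0.01;0.43 0.03 0.05 0.004 -0.051 0.01'
python3 -m crank '0 0 0 0 0 0;0 0 0 0 0 0;0 0 0 0 0 0;0 0 0 0 0 0;0 0 0 0 0 0' | grep tcp
python3 - <<'E'
from h import *
p,r=cur()
print(telemetry.sense()['q'].round(2),(r.inv()*RG).as_rotvec(True),r.inv().apply(PG-.12*tz(35)-p))
q=rows(p,r,PG,RG,10)
E
```

```text
t: 13.7
tcp_pos: [0.5707, -0.3236, 0.1755]
tool_rot: [0.949, -0.086, -0.303, -0.024]
force: [-0.4, -0.8, 0.9]
finger_gap: 0.998
gripper_force: 0.0
tcp_pos: [0.5692, -0.3254, 0.1804]
[-0.58  0.9   0.94 -0.24  1.86  1.17] [ 0.26377794 -0.12727124 -0.55249629] [ 0.00229742 -0.00208111  0.00251912]
0.01 -0.01 0.31 0 -0 -0.001;0.01 -0.01 0.31 0 -0 -0.001;0.01 -0.01 0.31 0 -0 -0.001;0.01 -0.01 0.31 0 -0 -0.001;0.01 -0.01 0.31 0 -0 -0.001
0.01 -0.01 0.31 0 -0 -0.001;0.01 -0.01 0.31 0 -0 -0.001;0.01 -0.01 0.31 0 -0 -0.001;0.01 -0.01 0.31 0 -0 -0.001;0.01 -0.01 0.31 0 -0 -0.001
```

```bash

python3 -m crank '0.02 -0.02 0.31 0 0 -0.001;0.02 -0.02 0.31 0 0 -0.001;0.02 -0.01 0.31 0 0 -0.001;0 0 0.31 0 0 -0.001;0 0 0.31 0 0 -0.001' |grep -E 'tcp|force'
python3 - <<'E'
from h import *
s=snap('side');t=snap('top'); p,r=cur(); print(r.inv().apply(PG-p))
a=s['image'][170:310,240:400]; b=t['image'][160:300,210:370]
cv2.imwrite('pics/c3.png',np.hstack([cv2.resize(x,(400,350)) for x in(a,b)])[:,:,::-1])
E
```

```text
tcp_pos: [0.5355, -0.3173, 0.1249]
force: [0.0, -0.8, 0.0]
gripper_force: 0.0
[-0.00042216  0.000281    0.0559235 ]
```

View pics/c3.png

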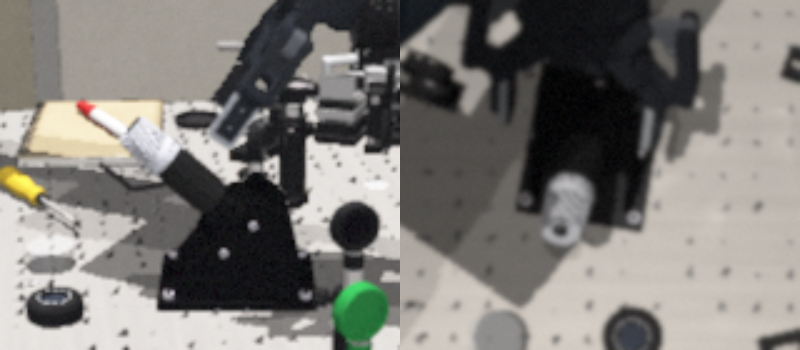

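The left panel shows the fingers at (220,135) aimed square at the black grip (190,180), clear of the cheeks. The right panel shows them straddling it evenly. I'll descend and close.

```bash

python3 -m crank '0 0 0.31 0 0 0;0 0 0.31 0 0 0;0 0 0.31 0 0 0;0 0 0.31 0 0 0;0 0 0.16 0 0 0' |grep -E 'tcp|force'
python3 -m crank '0 0 0 0 0 0;0 0 0 0 0 0;0 0 0 0 0 0;0 0 0 0 0 0;0 0 0 0 0 0' -1 80
python3 -m crank '0 0 0 0 0 0;0 0 0 0 0 0;0 0 0 0 0 0;0 0 0 0 0 0;0 0 0 0 0 0'
python3 - <<'E'
from h import *
p,r=cur(); print(r.inv().apply(PG-p),(r.inv()*RG).as_rotvec(True))
q=rows(p,r,p+.1*d,r,10)
E
```

```text
tcp_pos: [0.5035, -0.3117, 0.079]
force: [0.5, 0.1, 0.3]
gripper_force: 0.0
t: 15.8
tcp_pos: [0.5055, -0.3128, 0.081]
tool_rot: [0.95, -0.083, -0.299, -0.024]
force: [0.7, -0.5, 1.9]
finger_gap: 0.331
gripper_force: 78.6
t: 16.3
tcp_pos: [0.5053, -0.3127, 0.0808]
tool_rot: [0.95, -0.083, -0.299, -0.024]
force: [3.2, -1.4, 5.3]
finger_gap: 0.324
gripper_force: 78.7
[-0.00145188 -0.00068222  0.00352432] [ 0.27808616 -0.03556819 -0.08088161]
-0.25 0 -0.04 0 0 0;-0.25 0 -0.04 0 0 0;-0.25 0 -0.04 0 0 0;-0.25 0 -0.04 0 0 0;-0.25 0 -0.04 0 0 0
-0.25 0 -0.04 0 0 0;-0.25 0 -0.04 0 0 0;-0.25 0 -0.04 0 0 0;-0.25 0 -0.04 0 0 0;-0.25 0 -0.04 0 0 0
```

```bash

python3 -m crank '-0.15 0 -0.026 0 0 0;-0.25 0 -0.044 0 0 0;-0.25 0 -0.044 0 0 0;-0.25 0 -0.044 0 0 0;-0.25 0 -0.044 0 0 0'
python3 -m crank '-0.25 0 -0.044 0 0 0;-0.25 0 -0.044 0 0 0;-0.25 0 -0.044 0 0 0;-0.25 0 -0.044 0 0 0;-0.25 0 -0.044 0 0 0'
python3 -m crank '-0.25 0 -0.044 0 0 0;-0.25 0 -0.044 0 0 0;0 0 0 0 0 0;0 0 0 0 0 0;0 0 0 0 0 0'
python3 - <<'E'
from h import *
s=snap('side');t=snap('top'); p,r=cur(); print(p,p-PG,(p-PG)@d)
a=s['image'][100:310,200:440]; b=t['image'][160:340,190:396]
cv2.imwrite('pics/c4.png',np.hstack([cv2.resize(x,(400,350)) for x in(a,b)])[:,:,::-1])
E
```

```text
t: 16.8
tcp_pos: [0.4709, -0.3055, 0.1132]
tool_rot: [0.95, -0.083, -0.301, -0.025]
force: [-0.1, 0.4, -2.8]
finger_gap: 0.327
gripper_force: 78.9
t: 17.3
tcp_pos: [0.4364, -0.3, 0.1499]
tool_rot: [0.95, -0.083, -0.3, -0.024]
force: [0.2, 0.6, -2.7]
finger_gap: 0.324
gripper_force: 78.9
t: 17.8
tcp_pos: [0.4231, -0.2976, 0.1633]
tool_rot: [0.95, -0.083, -0.3, -0.024]
force: [0.3, 0.0, -2.2]
finger_gap: 0.326
gripper_force: 78.9
[ 0.42305049 -0.2975542   0.16317369] [-0.07916565  0.01393922  0.08443476] 0.11654407344062405
```

View pics/c4.png

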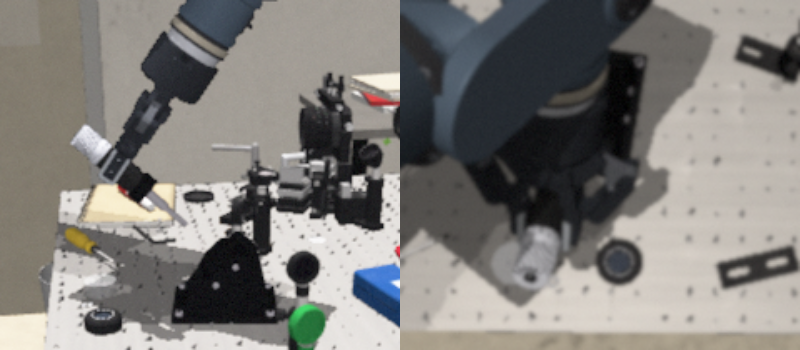

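The driver is out and held square, clear of the stand (bit tip at left panel (185,225), stand top at (240,240)). Now I'll plan the levelling and the move to the screw.

```bash
cat >> h.py <<'E'
ex=np.cross(ey,d); D0=R.from_matrix(np.c_[ex,ey,d])
pg=np.array([.5053,-.3127,.0808]); rg=RG
Dr=rg.inv()*D0; Dp=rg.inv().apply(seat-pg)   # driver in tool
a=np.radians(-19.85); sx=np.array([-np.cos(a),-np.sin(a),0]); screw=np.array([.578,-.5055,.074])
DT=R.from_matrix(np.c_[[0,0,1.],[-np.sin(a),np.cos(a),0],sx])
RT=DT*Dr.inv(); PT=screw+.097*sx-RT.apply(Dp)
E
python3 - <<'E'
from h import *
# check tip seen in side view against the estimate
p,r=cur(); s=load('side'); t=load('top'); o=p+r.apply(Dp); dz=(r*Dr).apply([0,0,1]); print('tip px side',proj(s,[o-.06*dz,o+.105*dz]),'top',proj(t,[o+.105*dz]))
print(PT,RT.as_matrix()[:,2],(r.inv()*RT).as_rotvec(True))
q=rows(p,r,PT+.05*sx+[0,0,.1],RT,10)
q=rows(*q,PT,RT,10)
E
```

```text
tip px side [[308.39745264 235.1732734 ]
 [245.45661242 176.9894374 ]] top [[256.50284156 303.01172346]]
[ 0.44561267 -0.45839944  0.05707229] [ 0.16333084 -0.05896378 -0.98480775] [ 2.41655747 44.90652486  9.89201617]
0.01 0.36 0.01 0.003 0.05 0.011;0.02 0.36 0.01 0.003 0.05 0.011;0.02 0.36 0.01 0.003 0.05 0.011;0.03 0.36 0.01 0.003 0.05 0.011;0.03 0.36 0.01 0.003 0.05 0.011
0.04 0.36 0.01 0.003 0.05 0.011;0.04 0.36 0.02 0.003 0.05 0.011;0.05 0.36 0.02 0.003 0.05 0.011;0.05 0.36 0.02 0.003 0.05 0.011;0.06 0.36 0.02 0.003 0.05 0.011
0.08 -0 0.27 0 0 0;0.08 0 0.27 0 0 0;0.08 0 0.27 0 0 0;0.08 -0 0.27 0 0 0;0.08 -0 0.27 0 0 0
0.08 0 0.27 0 0 0;0.08 0 0.27 0 0 0;0.08 -0 0.27 0 0 0;0.08 0 0.27 0 0 0;0.08 0 0.27 0 0 0
```

The seen tip (311,235) matches the predicted one (308,235).

```bash

python3 -m crank '-0.3 0 -0.05 0 0 0;-0.3 0 -0.05 0 0.03 0;0 0.1 0 0.003 0.05 0.011;0.02 0.3 0.01 0.003 0.05 0.011;0.03 0.36 0.01 0.003 0.05 0.011' | grep force
python3 -m crank '0.03 0.36 0.01 0.003 0.05 0.011;0.03 0.36 0.02 0.003 0.05 0.011;0.04 0.36 0.02 0.003 0.05 0.011;0.05 0.36 0.02 0.003 0.05 0.011;0.05 0.36 0.02 0.003 0.05 0.011' | grep tcp
python3 - <<'E'
from h import *
p,r=cur(); print((r.inv()*RT).as_rotvec(True),telemetry.sense()['q'].round(2))
q=rows(p,r,PT+.05*sx+[0,0,.1],RT,5)
E
```

```text
force: [-0.2, -0.8, -2.6]
gripper_force: 78.8
tcp_pos: [0.3887, -0.3961, 0.1761]
[-0.1417761   6.15305009  1.8222595 ] [-1.02  0.49  1.71  0.05  0.89  0.83]
0.11 0.2 0.1 -0 0.014 0.004;0.11 0.2 0.11 -0 0.014 0.004;0.11 0.2 0.11 -0 0.014 0.004;0.11 0.2 0.11 -0 0.014 0.004;0.11 0.2 0.11 -0 0.014 0.004
```

```bash

python3 -m crank '0.11 0.2 0.1 0 0.014 0.004;0.11 0.2 0.11 0 0.014 0.004;0.11 0.2 0.11 0 0.014 0.004;0.11 0.2 0.11 0 0.014 0.004;0.11 0.2 0.11 0 0.014 0.004' | grep tcp
python3 -m crank '0.06 0 0.25 0 0 0;0.06 0 0.25 0 0 0;0.06 0 0.25 0 0 0;0.06 0 0.25 0 0 0;0 0 0.25 0 0 0' | grep tcp
python3 - <<'E'
from h import *
s=snap('side');t=snap('top'); p,r=cur(); print((r.inv()*RT).as_rotvec(True)); rows(p,r,PT,RT,5)
o=p+r.apply(Dp); dz=(r*Dr).apply([0,0,1]); print(o,dz, proj(s,[o-.06*dz,o+.105*dz,screw]),proj(t,[o-.06*dz,o+.105*dz,screw]))
a=s['image'][170:345,260:460]; b=t['image'][160:335,280:480]
cv2.imwrite('pics/c5.png',np.hstack([cv2.resize(x,(400,350)) for x in(a,b)])[:,:,::-1])
E
```

```text
tcp_pos: [0.4004, -0.4422, 0.1558]
tcp_pos: [0.4176, -0.4478, 0.1079]
[-0.2720357   0.09838084  0.04373356]
0.11 0.01 0.27 -0.001 0 0;0.11 0.01 0.27 -0.001 0 0;0.11 0.01 0.27 -0.001 0 0;0.11 0.01 0.27 -0.001 0 0;0.11 0.01 0.27 -0.001 0 0
[ 0.4579146  -0.46090572  0.12381269] [-0.94111877  0.33807176  0.00171348] [[323.59485607 255.72115304]
 [228.47757582 249.46409966]
 [364.86205483 287.13860469]] [[379.76255681 229.68337309]
 [345.90314188 324.82975055]
 [389.92381278 198.08601531]]
```

View pics/c5.png

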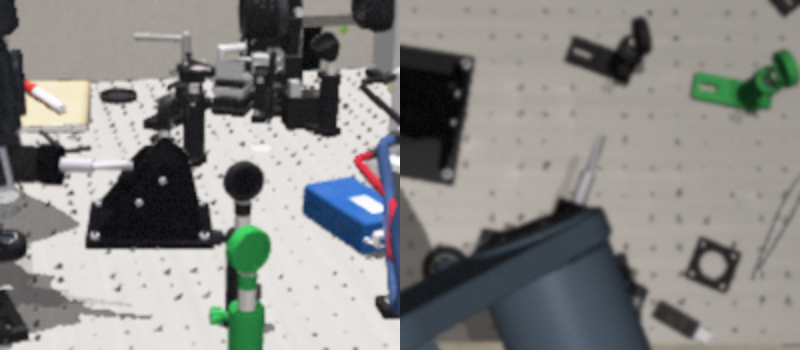

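The left panel shows the bit level with its tip at side (326,252), and the screw head at about (368,288). The right panel shows the bit at (381,228) pointing at the screw at (391,199). Relative to the screw, the tip sits about 6 mm higher than estimated, so I'll lower it 6 mm further.

```bash

python3 -m crank '0.1 0.01 0.3 0 0 0;0.1 0.01 0.3 0 0 0;0.1 0.01 0.3 0 0 0;0.1 0.01 0.3 0 0 0;0.1 0.01 0.3 0 0 0' | grep -E 'tcp|force'
python3 -m crank '0 0 0 0 0 0;0 0 0 0 0 0;0 0 0 0 0 0;0 0 0 0 0 0;0 0 0 0 0 0'| grep -E 't:|tcp|force'
python3 - <<'E'
from h import *
s=snap('side');t=snap('top'); p,r=cur(); print((r.inv()*RT).as_rotvec(True),p-PT)
o=p+r.apply(Dp); dz=(r*Dr).apply([0,0,1]); print(o, proj(s,[o-.06*dz,o-.028*dz,screw]),proj(t,[o-.06*dz,o-.028*dz,screw]))
a=s['image'][250:310,310:390]; b=t['image'][180:240,350:430]
cv2.imwrite('pics/c6.png',np.hstack([cv2.resize(x,(400,300),interpolation=cv2.INTER_CUBIC) for x in(a,b)])[:,:,::-1])
E
```

```text
tcp_pos: [0.4452, -0.46, 0.0521]
force: [0.1, -0.4, -3.2]
gripper_force: 79.0
t: 21.0
tcp_pos: [0.4447, -0.4601, 0.0539]
tool_rot: [0.981, -0.171, 0.087, 0.014]
force: [-0.2, -1.0, -2.3]
gripper_force: 79.0
[-0.10976945 -0.08606833  0.02377048] [-0.00093864 -0.00167363 -0.00330681]
[ 0.48580071 -0.47422622  0.07075972] [[342.01971985 287.60088753]
 [322.95196213 286.13653064]
 [364.86205483 287.13860469]] [[383.65263195 218.40402135]
 [377.59734803 235.36087258]
 [389.92381278 198.08601531]]
```

View pics/c6.png

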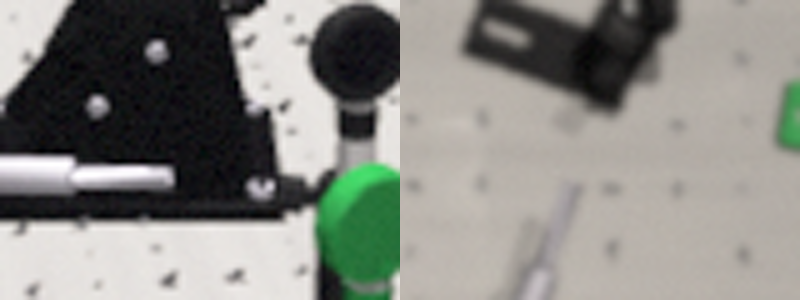

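Side view: the tip at (344,285) is level with the screw head at (369,288). Top view: the bit's line extrapolates onto the screw head at (391,200). Everything is held still, so I'll hand in.

```bash
python3 -c "
from station import manip
print(manip.sign_off())"
```

```text
the job is handed in; nothing more can be done
None
```

I set the sleeve to 3 in the stand, drew the screwdriver out and handed the job in at about 21 s with it held level, aimed at the clamp screw from about 35 mm; the sleeve was not rechecked after the pull, and no verdict came back.

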